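# Seat the louvred filter panel in the instrument case

## Robot

A 7-joint arm with a two-finger parallel gripper is mounted at the origin on the work surface. World frame = base frame: x ahead of the robot, y to its left, z up, the work surface at z = 0. Lengths are in m, angles in rad, forces in N, time in s.
With the tool pointing down it reaches from about 0.425 to 0.875 m from the base axis. Payload 8.4 kg.
Tool frame: the origin (TCP) lies between the finger pads; the fingertips stand 17 mm ahead of it and the grasp point (between the pads) lies 2 mm behind it; x points along the fingers, y is the direction in which the jaws open and shut, and the axes are right-handed (so a half turn about x gives the same grasp; the last joint's range is limited). The gripper opens to 85 mm and grips with 20 to 120 N. Pads are 22 mm wide; open, the fingers measure 114 mm over their backs; the gripper's body (76 mm by 85 mm) begins 54 mm behind the grasp point. The pads swing forward as they close: fully open they stand 13 mm farther back than shut.
Start: joints at [-1.289, 0.333, 0.04, 1.465, -0.013, 1.343, -0.059], TCP at [0.242, 0.603, 0.248] pointing down, gripper open.
Joint ranges: [-2.58, 2.58], [-0.38, 2.09], [-1.3, 1.39], [0.25, 2.4], [-1.5, 4.64], [0.08, 2.09], [-2.65, 2.65]. Speed limits (rad/s): [2.22, 2.22, 2.79, 2.79, 3.14, 3.14, 3.14].

## Interface

Orientations are given as a rotation vector (axis times angle).
In Python, from plant import get_obs, camera, camera_model, hand_in gives the robot as it stands. The module is installed in compiled form; this text tells all that it offers.
- The arm moves only by the tool step_arm, never from a script. Its argument "moves" is a list of rows, each an object of numbers: "tx", "ty", "tz": the shift along the tool's x, y, z in cm; "wx", "wy", "wz": the turn, a rotation vector about the tool's x, y, z in degrees; "claw": the finger opening in cm, from 0 to 8.54. A call has 1 to 8 rows; each row shifts and turns the commanded pose from where the row before left it, along the tool's axes as they then stand; what a row does not reach is not made up. A row lasts 1/10 s, in which the tool goes at most 50 mm and 8.59 degrees, less where a joint would pass 70% of its speed; a pose out of reach is approached as far as the arm can. A call is refused whole if a number of a shift passes 5 or a number of a turn 8.59, either way. A call with a gripper value outside its range is refused whole. The fingers move at their own pace and stop on an object; the grip force is fixed at half the most. Time passes only in rows, so rows that do not move let the fingers close. It gives the time, the measured TCP pose, the force and the opening at its end, in the units of the state.
- get_obs(): the state, without advancing time (a new reading comes with each control period).
- camera(name): name is "scene" or "top" or "wrist"; returns the picture (480x640x3 uint8, blue, green, red); there is no depth.
- camera_model(name): a dict with "intrinsics" (3x3 intrinsics, pixels), "rvec" (rotation vector, rad) and "tvec" (3), from world to camera coordinates, as OpenCV has them. Camera axes: x right, y down, z forward; pixel columns grow to the right and rows downward; lengths in m; the calibration is good to about 2 mm. A picture is of the moment at which its call begins: read the wrist's pose just before it. camera_model takes no time and is no camera call; for the wrist camera it gives the pose at the moment of the call.
- hand_in(): hands the job in, once; it reports no verdict.
The state is a dict: "time": time; "joint_pos": joint angles; "qvel": joint speeds; "effort": joint torques, N m; "position": TCP position; "ee_rot": TCP orientation; "wrist_force": force on the tool from outside, world axes, zero at the start; "torque": the same for the moment, N m; "opening": opening from 0.0 (shut) to 1.0 (fully open).
Only numpy, scipy, OpenCV 4.12 (cv2) and the standard library are available. Lean on these libraries where they do the work, as an engineer would, in place of code of your own. Each camera call takes 0.05 s, during which the arm holds its last target.

## Task

Fit the long louvred filter panel into the open well on top of the grey instrument case, handle up: one of its short ends hooked under the lip at the robot's end of the well, the other end swung down so that the panel lies flat on the well's floor. Then let go of it, and leave the shorter spare panel where it lies.

Things in the scene. Friction and masses are not known exactly. Their poses are not given: they have to be found in the camera images.
- filter: Long louvred filter panel to fit, 200 (x) x 110 (y) x 14 mm thick, 0.3-0.55 kg, loose, flat on the table left or right of the case. Both ends alike: either may go under the lip. Origin: centre of underside, z up. Handle: straight bar along y over the origin, 14 mm thick in x, 90 mm long, underside 38 and top 54 mm above the panel's underside, a leg at each end. Grip it from above across the 14 mm.
- spare: Spare louvred panel, not to be used: same look and handle as the long one but only 130 (x) x 110 (y) x 14 mm, loose on the table on the other side of the case. Origin: centre of its underside.
- case: Low grey case, fixed, yawed up to 0.25 rad. Origin: on the table under the well's centre; x from the lip (robot's end) to the far end, z up. Well: flat floor 30 mm above the table, inside 214 (x) x 130 mm (y); side and far walls rise 18 mm above the floor. Beyond the far wall: end block of the case, 70 mm long, 48 mm high. Seated, the long panel has 7 mm play each way in x, 10 in y.
- lip (a point): Middle of the lip's free edge, on its underside: x = -81, z = 58 mm in the case's frame. The flat bare-metal lip, 5 mm thick, covers the well's last 26 mm at the robot's end, 28 mm clear above its floor. It leaves an opening of 188 mm, so the long panel enters only tilted 6 to 15 degrees, lip end low: lower that end, push it under, then lower the other end. Axes as the case's.
Mind the look-alikes: they are no part of the job. What is shaped like the filter but blue is not meant.

How it is judged:
By the outcome, as a careful person would: the job done as asked, in the order asked, and still so for the second after the job is handed in, with the robot touching nothing.
It also fails if it takes over 38 s, if anything falls off the work surface, if the arm or the gripper's body presses on something with over 40 N, if the wrist force passes 120 N, or if a joint passes its speed limit or range.

## Working session

There is one attempt and no reset: what is moved stays moved. The work goes in short steps, Python scripts to look and compute and a tool call to move; the robot and the scene stay as the last step left them, time stands still between calls to the robot, and variables do not carry over. Pictures are saved under pics/ and viewed, and the job is handed in when it is done.

Besides the shell and the picture viewer there is one more tool, called after "Call:" by a JSON object that holds its "name" and its "arguments", one argument or row to a line. step_arm: Moves the arm, as the interface text tells. Its arguments: {"type":"object","properties":{"moves":{"type":"array"}},"required":["moves"]}

```bash
mkdir -p pics; python3 - <<'E'
from plant import *
import cv2,numpy as np
o=get_obs()
for k,v in o.items(): print(k,np.round(v,4))
for n in ("scene","top"):
    cv2.imwrite(f"pics/{n}0.png",camera(n))
    m=camera_model(n); print(n,m)
E
```

```text
time 0.0
joint_pos [-1.2892  0.3339  0.0399  1.4663 -0.0134  1.3433 -0.0585]
qvel [ 0.0001 -0.0014  0.0002  0.0012 -0.0023  0.0012 -0.0001]
effort [ 5.00000e-04 -6.58574e+01  1.36560e+00 -4.05549e+01  1.68000e-02
  1.29000e-02 -0.00000e+00]
position [0.2415 0.603  0.2474]
ee_rot [ 0.2975  1.5502 -0.3   ]
wrist_force [-0.6475 -0.3239 -0.2516]
torque [ 0.0191  0.0184 -0.0007]
opening 1.0041
scene {'intrinsics': array([[546.81918894,   0.        , 317.07681648],
       [  0.        , 546.81918894, 234.04042292],
       [  0.        ,   0.        ,   1.        ]]), 'rvec': array([ 1.59885619,  1.96976525, -0.78035799]), 'tvec': array([ 0.1684704 , -0.22812743,  1.56054749])}
top {'intrinsics': array([[574.56692709,   0.        , 319.61359094],
       [  0.        , 574.56692709, 244.76684156],
       [  0.        ,   0.        ,   1.        ]]), 'rvec': array([ 2.20631145, -2.15082035,  0.09279836]), 'tvec': array([-0.09576485,  0.43661135,  1.31073366])}
```

View pics/scene0.png

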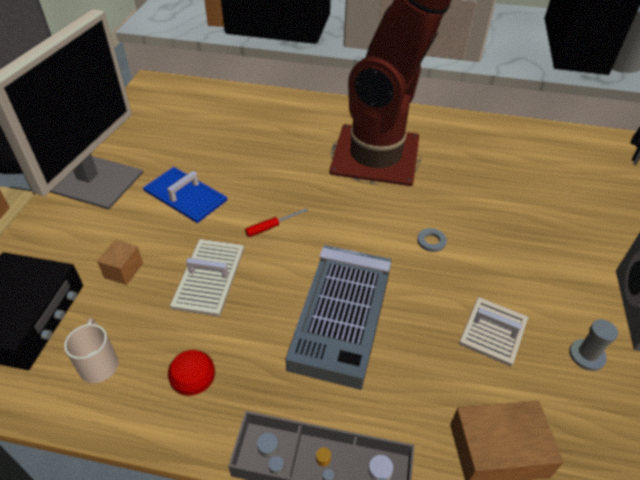

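View pics/top0.png

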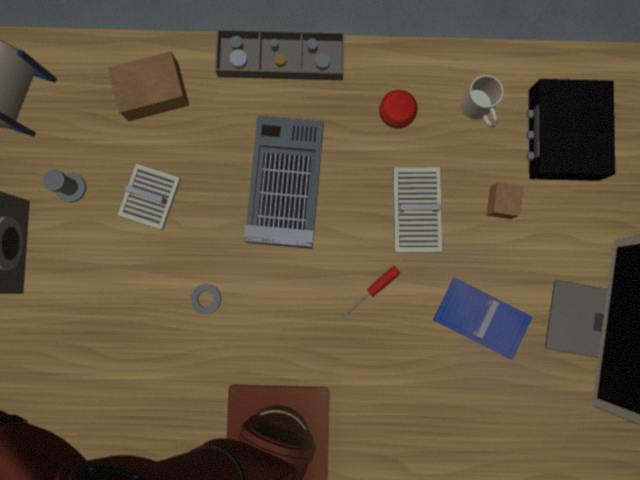

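The top picture shows the long panel at about (418,209), right of the case at (285,180). The spare is at (150,196), and the blue look-alike is at (483,318). Next I'll enlarge the crops to get corners.

```bash
python3 - <<'E'
import cv2
t=cv2.imread("pics/top0.png")
cv2.imwrite("pics/f.png",cv2.convertScaleAbs(cv2.resize(t[155:265,380:460],None,fx=6,fy=6,interpolation=cv2.INTER_CUBIC)[:600],alpha=1.3))
cv2.imwrite("pics/c.png",cv2.convertScaleAbs(cv2.resize(t[105:255,235:335],None,fx=4,fy=4,interpolation=cv2.INTER_CUBIC),alpha=1.8))
E
```

```text
(no output)
```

View pics/f.png

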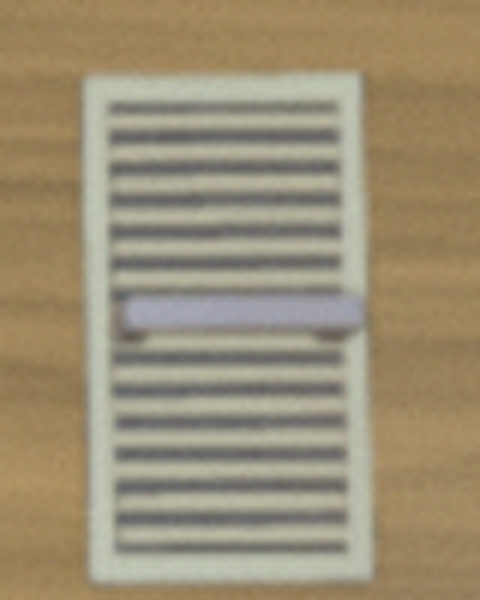

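View pics/c.png

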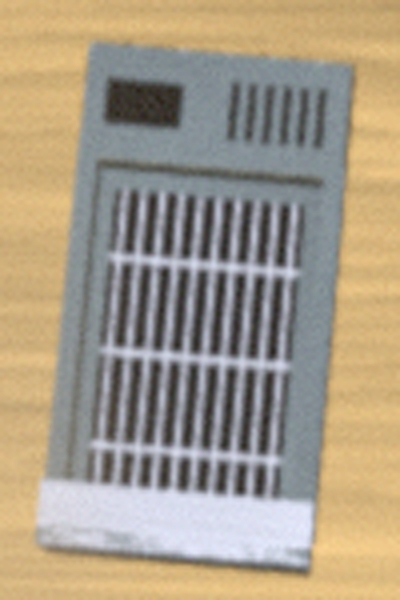

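```bash
cat > h.py <<'E'
from plant import *
import cv2,numpy as np
from scipy.spatial.transform import Rotation as R
from scipy.optimize import least_squares
def proj(m,P):
    return cv2.projectPoints(np.asarray(P,float).reshape(-1,3),np.array(m['rvec']),np.array(m['tvec']),np.array(m['intrinsics']),None)[0].reshape(-1,2)
def back(m,uv,z):
    Rm=cv2.Rodrigues(np.array(m['rvec']))[0];t=np.array(m['tvec']).ravel();C=-Rm.T@t
    uv=np.asarray(uv,float).reshape(-1,2)
    d=(Rm.T@np.linalg.inv(m['intrinsics'])@np.c_[uv,np.ones(len(uv))].T).T
    return C+d*((z-C[2])/d[:,2])[:,None]
def place(x,y,a,P):
    P=np.asarray(P,float);c,s=np.cos(a),np.sin(a)
    return np.c_[x+c*P[:,0]-s*P[:,1],y+s*P[:,0]+c*P[:,1],P[:,2]]
E
python3 - <<'E'
from h import *
m=camera_model("top")
f=(np.array([(84,74),(361,73),(373,580),(90,582)])+.5)/6-.5+[380,155]
W=back(m,f,.014);print(W.round(4),W.mean(0))
F=[(.1,.055,.014),(.1,-.055,.014),(-.1,-.055,.014),(-.1,.055,.014)]
r=least_squares(lambda p:(proj(m,place(*p,F))-f).ravel(),[.6,-.2,0]);print(r.x,r.fun.round(2))
# handle
h=(np.array([(126,296),(362,296),(362,328),(126,328)])+.5)/6-.5+[380,155]
H=back(m,h,.054);print("handle",H.round(4),H.mean(0))
c=lambda p:(np.array(p)+.5)/4-.5+[235,105]
L=back(m,c([(48,480),(318,500),(40,548),(310,572)]),.063);print("lip",L.round(4))
B=back(m,c([(92,42),(356,64)]),.048);print("far",B.round(4))
G=back(m,c([(98,162),(322,184)]),.048);print("wellfar",G.round(4), back(m,c([(98,162),(322,184)]),.030))
for X in (L[:2],L[2:],B,G): d=X[0]-X[1];print(np.linalg.norm(d),np.arctan2(-d[0],d[1]),X.mean(0))
E
```

```text
[[ 0.6272 -0.2536  0.014 ]
 [ 0.6304 -0.3621  0.014 ]
 [ 0.4314 -0.3683  0.014 ]
 [ 0.4279 -0.2589  0.014 ]] [ 0.52921224 -0.31070961  0.014     ]
[ 0.52922401 -0.31070854  0.02918756] [-0.35 -0.18  0.29 -0.17  0.14  0.25 -0.09  0.09]
handle [[ 0.5334 -0.2657  0.054 ]
 [ 0.5357 -0.3548  0.054 ]
 [ 0.5235 -0.3549  0.054 ]
 [ 0.5213 -0.2658  0.054 ]] [ 0.52849771 -0.31028178  0.054     ]
lip [[ 0.4763  0.0801  0.063 ]
 [ 0.4689 -0.0715  0.063 ]
 [ 0.4379  0.0832  0.063 ]
 [ 0.4283 -0.0681  0.063 ]]
far [[ 0.7326  0.0659  0.048 ]
 [ 0.7236 -0.0866  0.048 ]]
wellfar [[ 0.6623  0.06    0.048 ]
 [ 0.6528 -0.0688  0.048 ]] [[ 0.66695579  0.06199997  0.03      ]
 [ 0.65730708 -0.06860462  0.03      ]]
0.1517459292022227 -0.04876187799426157 [0.47257053 0.00431683 0.063     ]
0.15155116037810154 -0.06338569362941011 [0.43311319 0.00756577 0.063     ]
0.15269345093363854 -0.05900958749526149 [ 0.72810401 -0.01035963  0.048     ]
0.12916518384627673 -0.07374328491495755 [ 0.65753717 -0.00442109  0.048     ]
```

```bash
cat >> h.py <<'E'
def tool(): 
    o=get_obs(); return np.array(o['position']),R.from_rotvec(o['ee_rot']).as_matrix(),o
def delta(p1,R1):
    p,Rm,o=tool(); 
    print("t",round(o['time'],2),"tool-shift cm",((Rm.T@(np.asarray(p1)-p))*100).round(2),"turn deg",np.degrees(R.from_matrix(Rm.T@R1).as_rotvec()).round(2),"F",np.round(o['wrist_force'],1),"op",round(o['opening'],3))
def down(ang,tilt=0,flip=1):
    # tool x down, tool y along heading ang (flip=-1 reversed); tilt>0: robot end of panel low (rot about panel y by -tilt)
    y=flip*np.array([np.cos(ang),np.sin(ang),0]);x=np.array([0,0,-1.]);M=np.c_[x,y,np.cross(x,y)]
    ax=np.array([-np.sin(ang),np.cos(ang),0])
    return R.from_rotvec(-tilt*ax).as_matrix()@M
E
python3 - <<'E'
from h import *
p,Rm,o=tool();print(Rm.round(3))
for fl in (1,-1): delta([.529,-.3105,.15],down(.029,0,fl))
# joint case fit with both cameras
E
```

```text
[[-0.     0.372  0.928]
 [-0.001  0.928 -0.372]
 [-1.    -0.001  0.   ]]
t 0.1 tool-shift cm [  9.87 -74.11  60.64] turn deg [6.652e+01 6.000e-02 7.000e-02] F [-0.3 -0.3 -0.3] op 0.998
t 0.1 tool-shift cm [  9.87 -74.11  60.64] turn deg [-1.1348e+02 -8.0000e-02  6.0000e-02] F [-0.3 -0.3 -0.3] op 0.998
```

```bash
python3 - <<'E'
import cv2
t=cv2.imread("pics/scene0.png")
cv2.imwrite("pics/c2.png",cv2.convertScaleAbs(cv2.resize(t[240:390,280:400],None,fx=4,fy=4,interpolation=cv2.INTER_CUBIC),alpha=1.5))
E
```

```text
(no output)
```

View pics/c2.png

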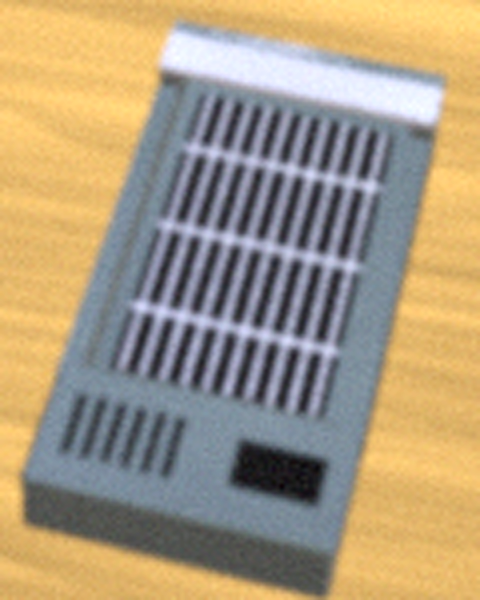

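Call:
{"name": "step_arm", "arguments": {
  "moves": [
    {"ty": -1,"tz": 2},
    {"ty": -2.2,"tz": 3.9,"tx": -0.3},
    {"ty": -2.2,"tz": 3.9,"tx": -0.3},
    {"ty": -2.2,"tz": 3.9,"tx": -0.3},
    {"ty": -2.2,"tz": 3.9,"tx": -0.3},
    {"ty": -2.2,"tz": 3.9,"tx": -0.3},
    {"ty": -2.2,"tz": 3.9,"tx": -0.3},
    {"ty": -2.2,"tz": 3.9,"tx": -0.3}
  ]
}}

```text
validation failed for argument at $.mo...
```

```bash
python3 - <<'E'
from h import *
delta([.50,0.0,.30],down(-.058))
mt,ms=camera_model("top"),camera_model("scene")
ct=lambda p:(np.array(p)+.5)/4-.5+[235,105]
cs=lambda p:(np.array(p)+.5)/4-.5+[280,240]
T=ct([(48,480),(318,500),(92,42),(356,64)]);S=cs([(438,126),(162,72),(330,553),(27,475)])
def res(p,full=False):
    x,y,a,w,e,dx,dy=p
    P=place(x,y,a,[(-.081,w,.063),(-.081,-w,.063),(e,w,.048),(e,-w,.048)])
    r1=(proj(mt,P)-T).ravel();r2=(proj(ms,P+[dx,dy,0])-S).ravel()
    return np.r_[r1,r2,dx/.002,dy/.002]
r=least_squares(res,[.553,0,-.06,.075,.18,0,0]);print(r.x.round(4),r.fun.round(2))
E
```

```text
t 0.1 tool-shift cm [ -5.17 -46.39  46.41] turn deg [7.151e+01 6.000e-02 7.000e-02] F [-0.3 -0.3 -0.3] op 0.998
[ 5.545e-01  2.000e-04 -6.250e-02  7.550e-02  1.745e-01  2.300e-03
  8.000e-04] [-0.18 -0.92 -0.58 -0.03  0.54 -0.28 -0.2  -0.12 -1.04 -0.26  0.18 -1.1
  1.23 -0.31 -0.65 -0.01  1.17  0.41]
```

Call:
{"name": "step_arm", "arguments": {
  "moves": [
    {"tx": 0,"ty": -1,"tz": 2,"wx": 0,"wy": 0,"wz": 0,"claw": 8.5},
    {"tx": -0.3,"ty": -2.2,"tz": 3.9,"wx": 0,"wy": 0,"wz": 0,"claw": 8.5},
    {"tx": -0.3,"ty": -2.2,"tz": 3.9,"wx": 0,"wy": 0,"wz": 0,"claw": 8.5},
    {"tx": -0.3,"ty": -2.2,"tz": 3.9,"wx": 0,"wy": 0,"wz": 0,"claw": 8.5},
    {"tx": -0.3,"ty": -2.2,"tz": 3.9,"wx": 0,"wy": 0,"wz": 0,"claw": 8.5},
    {"tx": -0.3,"ty": -2.2,"tz": 3.9,"wx": 0,"wy": 0,"wz": 0,"claw": 8.5},
    {"tx": -0.3,"ty": -2.2,"tz": 3.9,"wx": 0,"wy": 0,"wz": 0,"claw": 8.5},
    {"tx": -0.3,"ty": -2.2,"tz": 3.9,"wx": 0,"wy": 0,"wz": 0,"claw": 8.5}
  ]
}}

```text
time: 0.9
position: [0.4533, 0.3405, 0.2692]
ee_rot: [0.299, 1.55, -0.299]
wrist_force: [0.2, 0.5, 0.1]
opening: 0.997
```

Call:
{"name": "step_arm", "arguments": {
  "moves": [
    {"tx": -0.4,"ty": -3.7,"tz": 2.1,"wx": 0,"wy": 0,"wz": 0,"claw": 6},
    {"tx": -0.4,"ty": -3.7,"tz": 2.1,"wx": 0,"wy": 0,"wz": 0,"claw": 6},
    {"tx": -0.4,"ty": -3.7,"tz": 2.1,"wx": 0,"wy": 0,"wz": 0,"claw": 6},
    {"tx": -0.4,"ty": -3.7,"tz": 2.1,"wx": 0,"wy": 0,"wz": 0,"claw": 6},
    {"tx": -0.4,"ty": -3.7,"tz": 2.1,"wx": 0,"wy": 0,"wz": 0,"claw": 6},
    {"tx": -0.4,"ty": -3.7,"tz": 2.1,"wx": 0,"wy": 0,"wz": 0,"claw": 6},
    {"tx": -0.4,"ty": -3.7,"tz": 2.1,"wx": 0,"wy": 0,"wz": 0,"claw": 6},
    {"tx": -0.4,"ty": -3.7,"tz": 2.1,"wx": 0,"wy": 0,"wz": 0,"claw": 6}
  ]
}}

```text
time: 1.7
position: [0.4983, 0.0033, 0.3014]
ee_rot: [0.299, 1.55, -0.299]
wrist_force: [0.6, 0.5, -0.3]
opening: 0.699
```

Call:
{"name": "step_arm", "arguments": {
  "moves": [
    {"tx": 0,"ty": 0,"tz": 0,"wx": 8.5,"wy": 0,"wz": 0,"claw": 6},
    {"tx": 0,"ty": 0,"tz": 0,"wx": 8.5,"wy": 0,"wz": 0,"claw": 6},
    {"tx": 0,"ty": 0,"tz": 0,"wx": 8.5,"wy": 0,"wz": 0,"claw": 6},
    {"tx": 0,"ty": 0,"tz": 0,"wx": 8.5,"wy": 0,"wz": 0,"claw": 6},
    {"tx": 0,"ty": 0,"tz": 0,"wx": 8.5,"wy": 0,"wz": 0,"claw": 6},
    {"tx": 0,"ty": 0,"tz": 0,"wx": 8.5,"wy": 0,"wz": 0,"claw": 6},
    {"tx": 0,"ty": 0,"tz": 0,"wx": 8.5,"wy": 0,"wz": 0,"claw": 6},
    {"tx": 0,"ty": 0,"tz": 0,"wx": 8.5,"wy": 0,"wz": 0,"claw": 6}
  ]
}}

```text
time: 2.5
position: [0.4983, 0.005, 0.301]
ee_rot: [1.211, 1.208, -1.212]
wrist_force: [0.3, 0.2, -0.2]
opening: 0.7
```

```bash
python3 - <<'E'
from h import *
delta([.50,0.0,.30],down(-.058))
p,Rm,o=tool();print(p)
m=camera_model("wrist")
import json;json.dump({k:np.array(v).tolist() for k,v in m.items()},open("wc.json","w"))
cv2.imwrite("pics/w1.png",camera("wrist"))
Rc=cv2.Rodrigues(np.array(m['rvec']))[0];print(m['intrinsics'][0][0],-Rc.T@np.array(m['tvec']).ravel(),Rc[2])
delta([.5295,-.3105,.20],down(.029))
E
```

```text
t 2.5 tool-shift cm [0.1  0.17 0.5 ] turn deg [3.16 0.01 0.03] F [ 0.3  0.2 -0.2] op 0.7
[0.49834116 0.00500772 0.30102217]
419.54917279480435 [0.49823032 0.08838258 0.42496284] [-0.00158232 -0.32069027 -0.9471828 ]
t 2.55 tool-shift cm [10.1   3.52 31.51] turn deg [-2.38  0.01  0.04] F [0.6 0.1 0.3] op 0.702
```

View pics/w1.png

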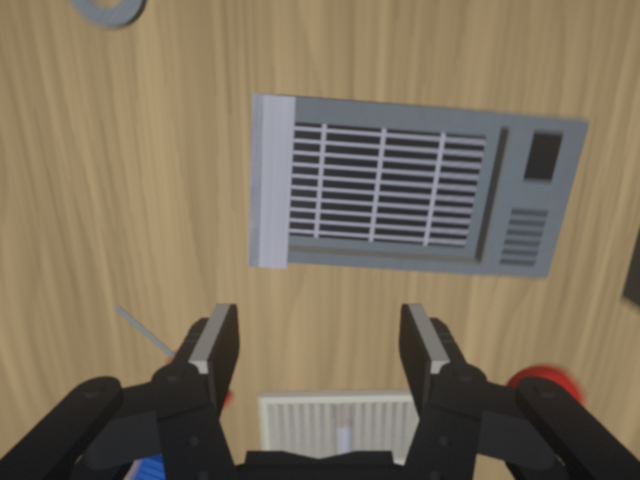

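The wrist picture shows the case from above, with the lip's free edge running from about (297,98) to (288,268) and the block's corners at (588,120) and (548,277). The long panel sits below it at (340,420).

```bash
python3 - <<'E'
import cv2
t=cv2.imread("pics/w1.png")
cv2.imwrite("pics/w1c.png",cv2.convertScaleAbs(cv2.resize(t[85:285,240:440],None,fx=3,fy=3,interpolation=cv2.INTER_CUBIC),alpha=1.6))
cv2.imwrite("pics/w1d.png",cv2.convertScaleAbs(cv2.resize(t[85:285,420:620],None,fx=3,fy=3,interpolation=cv2.INTER_CUBIC),alpha=1.6))
E
```

```text
(no output)
```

View pics/w1c.png

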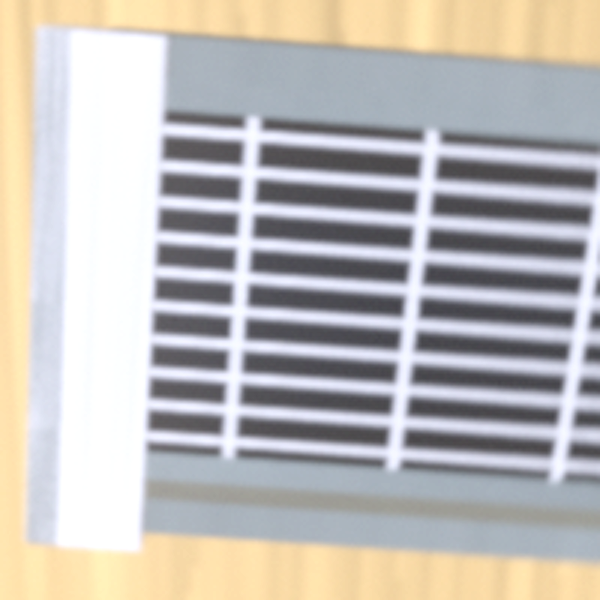

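View pics/w1d.png

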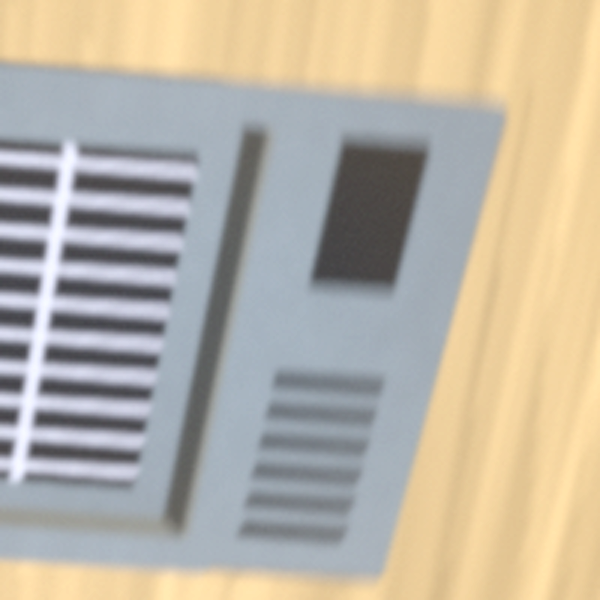

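```bash
python3 - <<'E'
from h import *
import json
mw={k:np.array(v) for k,v in json.load(open("wc.json")).items()}
mt,ms=camera_model("top"),camera_model("scene")
c=lambda p,f,o:(np.array(p)+.5)/f-.5+o
T=c([(48,480),(318,500),(92,42),(356,64),(98,162),(322,184)],4,[235,105]);S=c([(438,126),(162,72),(330,553),(27,475)],4,[280,240])
Wp=np.r_[c([(167,35),(143,550)],3,[240,85]),c([(507,105),(382,578),(268,130),(183,532)],3,[420,85])]
M=lambda w,e:[(-.081,w,.063),(-.081,-w,.063),(e,w,.048),(e,-w,.048),(.107,.065,.048),(.107,-.065,.048)]
def wo(p): return (proj(mw,place(*p[:3],M(p[3],p[4])))-Wp).ravel()
def to(p): return (proj(mt,place(*p[:3],M(p[3],p[4])))-T).ravel()
for f in (wo,to):
    r=least_squares(f,[.553,0,-.06,.075,.177]);print(r.x.round(4),r.fun.round(2))
# panel visible top edge in wrist
print(back(mw,[(262,396)],.014))
E
```

```text
[ 0.5535  0.0024 -0.0739  0.0759  0.174 ] [-0.61  1.06 -1.09 -0.62  0.49 -0.66 -0.56  0.94  1.18 -1.74  0.54  1.61]
[ 5.521e-01  3.000e-04 -5.630e-02  7.610e-02  1.763e-01] [-0.34  0.33 -0.17  0.85 -0.22  0.07 -0.42 -0.12  0.36 -0.12  0.81 -1.05]
[[ 0.42935776 -0.25443033  0.014     ]]
```

Call:
{"name": "step_arm", "arguments": {
  "moves": [
    {"tx": 0.5,"ty": 0.4,"tz": 3.5,"wx": -0.3,"wy": 0,"wz": 0,"claw": 6},
    {"tx": 1.6,"ty": 0.44,"tz": 4.2,"wx": -0.3,"wy": 0,"wz": 0,"claw": 6},
    {"tx": 1.6,"ty": 0.44,"tz": 4.2,"wx": -0.3,"wy": 0,"wz": 0,"claw": 6},
    {"tx": 1.6,"ty": 0.44,"tz": 4.2,"wx": -0.3,"wy": 0,"wz": 0,"claw": 6},
    {"tx": 1.6,"ty": 0.44,"tz": 4.2,"wx": -0.3,"wy": 0,"wz": 0,"claw": 6},
    {"tx": 1.6,"ty": 0.44,"tz": 4.2,"wx": -0.3,"wy": 0,"wz": 0,"claw": 6},
    {"tx": 1.6,"ty": 0.44,"tz": 4.0,"wx": -0.3,"wy": 0,"wz": 0,"claw": 6},
    {"tx": 0,"ty": 0.44,"tz": 3.0,"wx": -0.3,"wy": 0,"wz": 0,"claw": 6}
  ]
}}

```text
time: 3.35
position: [0.5385, -0.3112, 0.1977]
ee_rot: [1.173, 1.234, -1.177]
wrist_force: [0.6, 0.3, 1.3]
opening: 0.697
```

```bash
python3 - <<'E'
from h import *
m=camera_model("wrist")
import json;json.dump({k:np.array(v).tolist() for k,v in m.items()},open("wc2.json","w"))
cv2.imwrite("pics/w2.png",camera("wrist"))
delta([.5295,-.3105,.048],down(.029))
H=[(s*.007,t*.045,.054) for s in(1,-1) for t in (1,-1)]
print(proj(m,place(.5292,-.3107,.0292,H)).round(0))
print(proj(m,place(.5292,-.3107,.0292,[(.1,.055,.014),(-.1,.055,.014)])).round(0))
E
```

```text
t 3.4 tool-shift cm [15.08 -0.81 -0.62] turn deg [0.85 0.17 0.16] F [-2.2 -2.   0.9] op 0.699
[[318. 155.]
 [316. 284.]
 [296. 154.]
 [296. 283.]]
[[448. 135.]
 [169. 130.]]
```

View pics/w2.png

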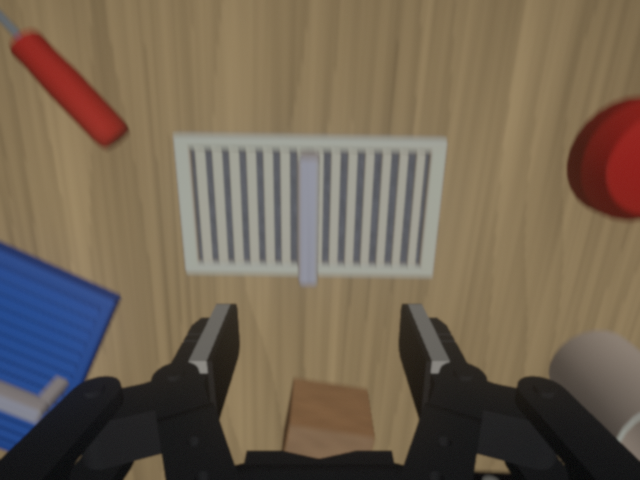

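Call:
{"name": "step_arm", "arguments": {
  "moves": [
    {"tx": 1,"ty": -0.4,"tz": -0.3,"wx": 0.8,"wy": 0.1,"wz": 0.1,"claw": 5},
    {"tx": 3,"ty": -0.4,"tz": -0.3,"wx": 0,"wy": 0,"wz": 0,"claw": 5},
    {"tx": 3.5,"ty": 0,"tz": 0,"wx": 0,"wy": 0,"wz": 0,"claw": 5},
    {"tx": 3.5,"ty": 0,"tz": 0,"wx": 0,"wy": 0,"wz": 0,"claw": 5},
    {"tx": 2.5,"ty": 0,"tz": 0,"wx": 0,"wy": 0,"wz": 0,"claw": 5},
    {"tx": 1.5,"ty": 0,"tz": 0,"wx": 0,"wy": 0,"wz": 0,"claw": 5},
    {"tx": 0.3,"ty": 0,"tz": 0,"wx": 0,"wy": 0,"wz": 0,"claw": 5},
    {"tx": 0,"ty": 0,"tz": 0,"wx": 0,"wy": 0,"wz": 0,"claw": 5}
  ]
}}

```text
time: 4.2
position: [0.5322, -0.3028, 0.0476]
ee_rot: [1.188, 1.224, -1.183]
wrist_force: [0.4, -0.4, 1.1]
opening: 0.587
```

```bash
python3 - <<'E'
from h import *
delta([.5292,-.3107,.044],down(.029))
E
```

```text
t 4.2 tool-shift cm [ 0.36 -0.33  0.78] turn deg [ 0.18 -0.1  -0.1 ] F [ 0.4 -0.4  1.1] op 0.587
```

Call:
{"name": "step_arm", "arguments": {
  "moves": [
    {"tx": 0.3,"ty": -0.3,"tz": 0.7,"wx": 0.2,"wy": 0,"wz": 0,"claw": 5},
    {"tx": 0,"ty": 0,"tz": 0,"wx": 0,"wy": 0,"wz": 0,"claw": 5},
    {"tx": 0,"ty": 0,"tz": 0,"wx": 0,"wy": 0,"wz": 0,"claw": 0},
    {"tx": 0,"ty": 0,"tz": 0,"wx": 0,"wy": 0,"wz": 0,"claw": 0},
    {"tx": 0,"ty": 0,"tz": 0,"wx": 0,"wy": 0,"wz": 0,"claw": 0},
    {"tx": 0,"ty": 0,"tz": 0,"wx": 0,"wy": 0,"wz": 0,"claw": 0},
    {"tx": 0,"ty": 0,"tz": 0,"wx": 0,"wy": 0,"wz": 0,"claw": 0},
    {"tx": 0,"ty": 0,"tz": 0,"wx": 0,"wy": 0,"wz": 0,"claw": 0}
  ]
}}

```text
time: 5.0
position: [0.5296, -0.3104, 0.0449]
ee_rot: [1.191, 1.222, -1.186]
wrist_force: [-0.5, 0.7, 6.0]
opening: 0.15
```

```bash
python3 - <<'E'
from h import *
delta([.5292,-.3107,.044],down(.029)); print(tool()[0])
E
```

```text
t 5.0 tool-shift cm [ 0.09 -0.04  0.03] turn deg [-0.07 -0.09 -0.14] F [-0.5  0.7  6. ] op 0.15
[ 0.52958892 -0.31037365  0.04485894]
```

Call:
{"name": "step_arm", "arguments": {
  "moves": [
    {"tx": -0.5,"ty": 0,"tz": 0,"wx": 0,"wy": 0,"wz": 0,"claw": 0},
    {"tx": -1.5,"ty": 0,"tz": 0,"wx": 0,"wy": 0,"wz": 0,"claw": 0},
    {"tx": -2.5,"ty": 0,"tz": 0,"wx": 0,"wy": 0,"wz": 0,"claw": 0},
    {"tx": -2.5,"ty": 0,"tz": 0,"wx": 0,"wy": 0,"wz": 0,"claw": 0},
    {"tx": -2.5,"ty": 0,"tz": 0,"wx": 0,"wy": 0,"wz": 0,"claw": 0},
    {"tx": -2.5,"ty": 0,"tz": 0,"wx": 0,"wy": 0,"wz": 0,"claw": 0},
    {"tx": -1,"ty": 0,"tz": 0,"wx": 0,"wy": 0,"wz": 0,"claw": 0},
    {"tx": 0,"ty": 0,"tz": 0,"wx": 0,"wy": 0,"wz": 0,"claw": 0}
  ]
}}

```text
time: 5.8
position: [0.5296, -0.3109, 0.176]
ee_rot: [1.192, 1.22, -1.185]
wrist_force: [-0.7, -0.4, -4.5]
opening: 0.151
```

```bash
cat >> h.py <<'E'
CX,CY,CA=.553,.001,-.064
G=.045 # TCP above panel underside
def goal(xl,zl,th,yl=0):
    # panel pose by lip-end bottom corner (case frame xl,zl), tilt th deg; returns TCP pos, R
    t=np.radians(th);u=np.array([np.cos(t),np.sin(t)]);n=np.array([-np.sin(t),np.cos(t)])
    q=np.array([xl,zl])+.1*u+G*n
    p=place(CX,CY,CA,[(q[0],yl,q[1])])[0]
    return p,down(CA,t)
E
python3 - <<'E'
from h import *
p,Rm,o=tool();print(p,o['opening'],o['wrist_force'])
P,M=goal(-.070,.075,10);print(P,M.round(3));delta(P,M)
delta(P,down(CA))
E
```

```text
[ 0.52958977 -0.3109004   0.17595364] 0.15072814653791095 [-0.68052208 -0.42219491 -4.48379526]
[ 5.73624297e-01 -3.21760115e-04  1.36681167e-01] [[ 0.173  0.983 -0.064]
 [-0.011 -0.063 -0.998]
 [-0.985  0.174  0.   ]]
t 5.8 tool-shift cm [  3.98   5.24 -30.92] turn deg [ 5.23 -0.52  9.75] F [-0.7 -0.4 -4.5] op 0.151
t 5.8 tool-shift cm [  3.98   5.24 -30.92] turn deg [ 5.24 -0.07 -0.24] F [-0.7 -0.4 -4.5] op 0.151
```

Call:
{"name": "step_arm", "arguments": {
  "moves": [
    {"tx": 0,"ty": 0.2,"tz": -1.5,"wx": 0.5,"wy": 0,"wz": 0,"claw": 0},
    {"tx": 0,"ty": 0.5,"tz": -3,"wx": 0.5,"wy": 0,"wz": 0.2,"claw": 0},
    {"tx": 0,"ty": 0.6,"tz": -4,"wx": 0.7,"wy": 0,"wz": 1,"claw": 0},
    {"tx": 0,"ty": 0.7,"tz": -4.2,"wx": 0.7,"wy": 0,"wz": 1.5,"claw": 0},
    {"tx": 0,"ty": 0.7,"tz": -4.2,"wx": 0.7,"wy": 0,"wz": 1.5,"claw": 0},
    {"tx": 0,"ty": 0.7,"tz": -4.2,"wx": 0.7,"wy": 0,"wz": 1.5,"claw": 0},
    {"tx": 0,"ty": 0.7,"tz": -4,"wx": 0.7,"wy": 0,"wz": 1.5,"claw": 0},
    {"tx": 0,"ty": 0.5,"tz": -3,"wx": 0.5,"wy": 0,"wz": 1.5,"claw": 0}
  ]
}}

```text
time: 6.6
position: [0.5777, -0.0269, 0.1761]
ee_rot: [1.322, 1.07, -1.136]
wrist_force: [0.0, 0.7, -3.9]
opening: 0.15
```

Call:
{"name": "step_arm", "arguments": {
  "moves": [
    {"tx": 0,"ty": 0,"tz": -1.5,"wx": 0,"wy": 0,"wz": 1,"claw": 0},
    {"tx": 0,"ty": 0,"tz": 0,"wx": 0,"wy": 0,"wz": 0,"claw": 0},
    {"tx": 0,"ty": 0,"tz": 0,"wx": 0,"wy": 0,"wz": 0,"claw": 0}
  ]
}}

```text
time: 6.9
position: [0.5784, -0.0155, 0.1765]
ee_rot: [1.328, 1.056, -1.125]
wrist_force: [-0.3, -1.0, -2.6]
opening: 0.154
```

```bash
python3 - <<'E'
from h import *
P,M=goal(-.070,.075,10);print(P,tool()[0]);delta(P,M)
cv2.imwrite("pics/s3.png",camera("scene"));cv2.imwrite("pics/w3.png",camera("wrist"))
E
```

```text
[ 5.73624297e-01 -3.21760115e-04  1.36681167e-01] [ 0.57840717 -0.01550574  0.17653866]
t 6.9 tool-shift cm [ 3.84 -1.23 -1.46] turn deg [ 0.23 -0.39  0.34] F [-0.3 -1.  -2.6] op 0.154
```

View pics/s3.png

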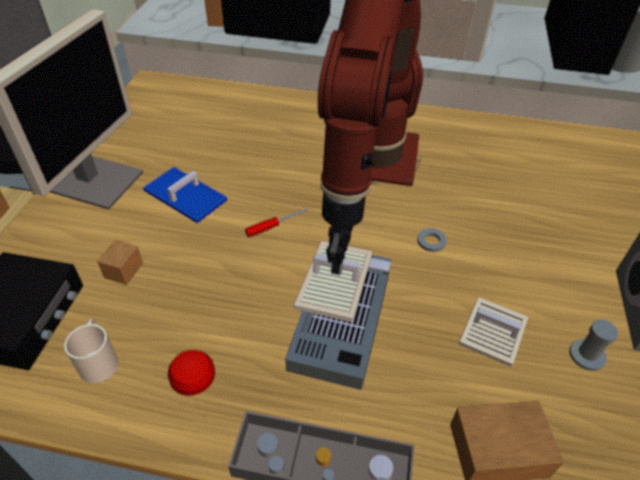

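View pics/w3.png

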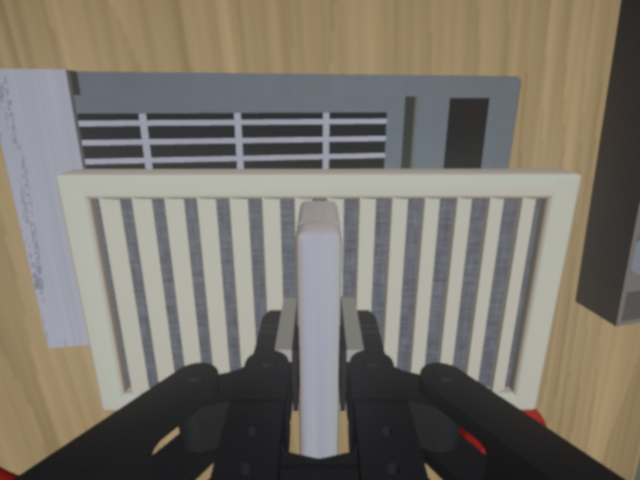

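```bash
python3 - <<'E'
from h import *
p,Rm,o=tool();m=camera_model("wrist")
# panel frame: origin p+Rm[:,0]*.045 ; axes x=Rm[:,1], z=-Rm[:,0], y=z x x
X=Rm[:,1];Z=-Rm[:,0];Y=np.cross(Z,X);O=p-Z*G
f=lambda a,b,c:O+a*X+b*Y+c*Z
print(proj(m,[f(.1,.055,.014),f(-.1,.055,.014),f(-.1,-.055,.014),f(.1,-.055,.014)]).round(1))
# in-image case lip edge top & predicted
print(proj(m,place(CX,CY,CA,[(-.081,.0755,.063),(-.081,-.0755,.063),(.177,.0755,.048)])).round(1))
i=cv2.imread("pics/w3.png");cv2.imwrite("pics/w3c.png",cv2.resize(i[50:420],None,fx=1.25,fy=1.25))
E
```

```text
[[589.7 172.3]
 [ 51.7 172.3]
 [101.  412.2]
 [539.8 412.2]]
[[ 63.2  74.9]
 [110.9 343.2]
 [523.5  79.9]]
```

View pics/w3c.png

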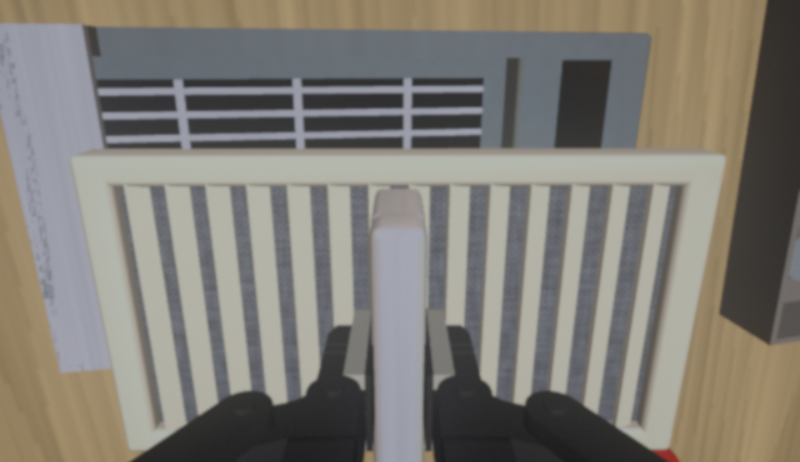

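```bash
python3 - <<'E'
from h import *
for a in ((-.067,.075),(-.067,.034),(-.101,.034)):
    P,M=goal(*a,10);print(P);delta(P,M)
E
```

```text
[ 5.76618155e-01 -5.13629069e-04  1.36681167e-01]
t 7.0 tool-shift cm [ 3.93 -1.   -1.58] turn deg [ 0.1  -0.37  0.29] F [ 0.4 -0.8 -3.1] op 0.151
[ 5.76618155e-01 -5.13629069e-04  9.56811667e-02]
t 7.0 tool-shift cm [ 7.97 -1.69 -1.56] turn deg [ 0.1  -0.37  0.29] F [ 0.4 -0.8 -3.1] op 0.151
[0.54268776 0.00166089 0.09568117]
t 7.0 tool-shift cm [ 7.4  -5.04 -1.57] turn deg [ 0.1  -0.37  0.29] F [ 0.4 -0.8 -3.1] op 0.151
```

Call:
{"name": "step_arm", "arguments": {
  "moves": [
    {"tx": 0.3,"ty": -0.3,"tz": -0.5,"wx": 0.1,"wy": -0.3,"wz": 0.3,"claw": 0},
    {"tx": 1.2,"ty": -0.4,"tz": -0.6,"wx": 0,"wy": 0,"wz": 0,"claw": 0},
    {"tx": 1.2,"ty": -0.3,"tz": -0.5,"wx": 0,"wy": 0,"wz": 0,"claw": 0},
    {"tx": 0.8,"ty": 0,"tz": 0,"wx": 0,"wy": 0,"wz": 0,"claw": 0},
    {"tx": 0,"ty": 0,"tz": 0,"wx": 0,"wy": 0,"wz": 0,"claw": 0},
    {"tx": 0,"ty": 0,"tz": 0,"wx": 0,"wy": 0,"wz": 0,"claw": 0}
  ]
}}

```text
time: 7.6
position: [0.5766, 0.0006, 0.1412]
ee_rot: [1.329, 1.045, -1.125]
wrist_force: [1.1, -0.2, -2.6]
opening: 0.15
```

```bash
python3 - <<'E'
from h import *
cv2.imwrite("pics/w4.png",camera("wrist"));cv2.imwrite("pics/t4.png",camera("top"))
for a in ((-.067,.075),(-.067,.034)):
    P,M=goal(*a,10);delta(P,M)
t=cv2.imread("pics/t4.png")
cv2.imwrite("pics/t4c.png",cv2.convertScaleAbs(cv2.resize(t[105:255,235:335],None,fx=4,fy=4,interpolation=cv2.INTER_CUBIC),alpha=1.5))
E
```

```text
t 7.7 tool-shift cm [ 0.51 -0.11  0.12] turn deg [ 0.06 -0.12 -0.12] F [ 0.7 -0.2 -3.3] op 0.155
t 7.7 tool-shift cm [ 4.54 -0.83  0.13] turn deg [ 0.06 -0.12 -0.12] F [ 0.7 -0.2 -3.3] op 0.155
```

View pics/w4.png

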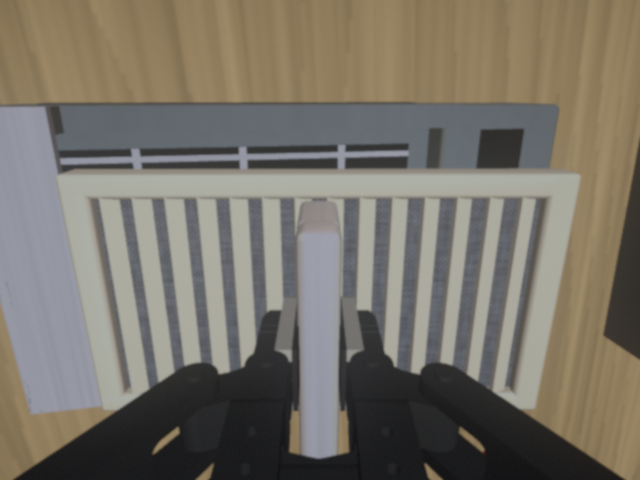

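View pics/t4c.png

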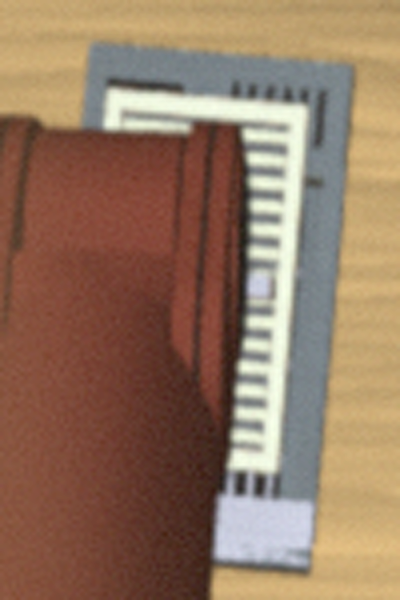

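```bash
cat >> h.py <<'E'
def panelpts(pts):
    p,Rm,o=tool();X=Rm[:,1];Z=-Rm[:,0];Y=np.cross(Z,X);O=p-Z*G
    return np.array([O+a*X+b*Y+c*Z for a,b,c in pts])
E
python3 - <<'E'
from h import *
m=camera_model("top")
q=proj(m,panelpts([(.1,.055,.014),(.1,-.055,.014),(-.1,-.055,.014)]))
print(((q-[235,105]+.5)*4-.5).round(0))
q=proj(m,place(CX,CY,CA,[(-.081,-.0755,.063),(.177,.0755,.048),(.177,-.0755,.048)]))
print(((q-[235,105]+.5)*4-.5).round(0))
P=panelpts([(0,0,0),(-.1,0,0),(.1,0,0)]);c,s=np.cos(CA),np.sin(CA)
print([( (c*(x-CX)+s*(y-CY)).round(4), (-s*(x-CX)+c*(y-CY)).round(4), z.round(4)) for x,y,z in P])
E
```

```text
[[104.  84.]
 [307. 102.]
 [276. 471.]]
[[314. 503.]
 [ 94.  39.]
 [354.  62.]]
[(np.float64(0.0318), np.float64(0.0013), np.float64(0.0976)), (np.float64(-0.0667), np.float64(0.0012), np.float64(0.08)), (np.float64(0.1302), np.float64(0.0014), np.float64(0.1151))]
```

Call:
{"name": "step_arm", "arguments": {
  "moves": [
    {"tx": 0.6,"ty": -0.1,"tz": 0.1,"wx": 0,"wy": -0.1,"wz": -0.1,"claw": 0},
    {"tx": 1.0,"ty": -0.2,"tz": 0,"wx": 0,"wy": 0,"wz": 0,"claw": 0},
    {"tx": 1.0,"ty": -0.2,"tz": 0,"wx": 0,"wy": 0,"wz": 0,"claw": 0},
    {"tx": 1.0,"ty": -0.2,"tz": 0,"wx": 0,"wy": 0,"wz": 0,"claw": 0},
    {"tx": 0.6,"ty": -0.1,"tz": 0,"wx": 0,"wy": 0,"wz": 0,"claw": 0},
    {"tx": 0.2,"ty": 0,"tz": 0,"wx": 0,"wy": 0,"wz": 0,"claw": 0},
    {"tx": 0,"ty": 0,"tz": 0,"wx": 0,"wy": 0,"wz": 0,"claw": 0}
  ]
}}

```text
time: 8.4
position: [0.5762, -0.0, 0.0964]
ee_rot: [1.328, 1.046, -1.127]
wrist_force: [-0.2, 0.7, -3.4]
opening: 0.15
```

```bash
python3 - <<'E'
from h import *
cv2.imwrite("pics/w5.png",camera("wrist"))
for a in ((-.067,.033),(-.100,.033)):
    P,M=goal(*a,10);delta(P,M)
E
```

```text
t 8.45 tool-shift cm [ 0.22 -0.01  0.05] turn deg [ 0.09 -0.02  0.01] F [-0.4 -0.3 -2.1] op 0.152
t 8.45 tool-shift cm [-0.36 -3.26  0.05] turn deg [ 0.09 -0.02  0.01] F [-0.4 -0.3 -2.1] op 0.152
```

View pics/w5.png

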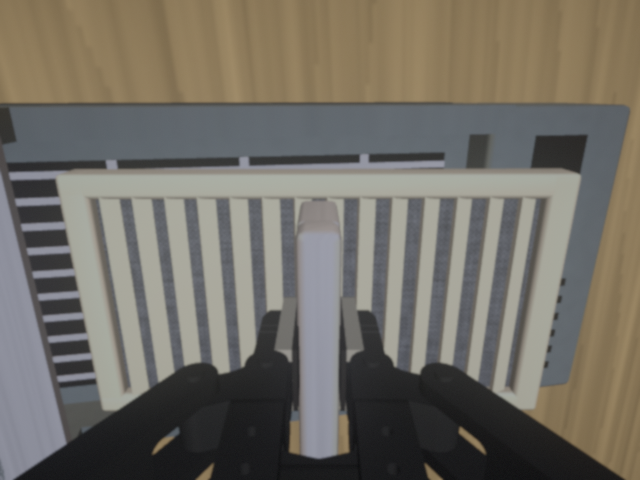

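Call:
{"name": "step_arm", "arguments": {
  "moves": [
    {"tx": 0.1,"ty": -0.3,"tz": 0.05,"wx": 0.1,"wy": 0,"wz": 0,"claw": 0},
    {"tx": -0.1,"ty": -0.6,"tz": 0,"wx": 0,"wy": 0,"wz": 0,"claw": 0},
    {"tx": -0.1,"ty": -0.6,"tz": 0,"wx": 0,"wy": 0,"wz": 0,"claw": 0},
    {"tx": -0.1,"ty": -0.6,"tz": 0,"wx": 0,"wy": 0,"wz": 0,"claw": 0}
  ]
}}

```text
time: 8.85
position: [0.5546, 0.0009, 0.0952]
ee_rot: [1.33, 1.045, -1.127]
wrist_force: [0.4, 0.6, -3.9]
opening: 0.151
```

Call:
{"name": "step_arm", "arguments": {
  "moves": [
    {"tx": -0.1,"ty": -0.5,"tz": 0,"wx": 0,"wy": 0,"wz": 0,"claw": 0},
    {"tx": -0.1,"ty": -0.4,"tz": 0,"wx": 0,"wy": 0,"wz": 0,"claw": 0},
    {"tx": 0,"ty": -0.2,"tz": 0,"wx": 0,"wy": 0,"wz": 0,"claw": 0},
    {"tx": 0,"ty": 0,"tz": 0,"wx": 0,"wy": 0,"wz": 0,"claw": 0}
  ]
}}

```text
time: 9.25
position: [0.5439, 0.0018, 0.0952]
ee_rot: [1.329, 1.045, -1.127]
wrist_force: [1.2, -0.1, -3.4]
opening: 0.153
```

```bash
python3 - <<'E'
from h import *
cv2.imwrite("pics/w6.png",camera("wrist"));cv2.imwrite("pics/s6.png",camera("scene")[200:400,260:420].repeat(3,0).repeat(3,1))
for a in ((-.100,.033,10),(-.100,.031,6),(-.1,.031,3),(-.1,.0305,0)):
    P,M=goal(*a);delta(P,M)
E
```

```text
t 9.35 tool-shift cm [ 0.05 -0.06  0.01] turn deg [-0.   -0.03  0.  ] F [-0.4 -0.1 -2.8] op 0.152
t 9.35 tool-shift cm [0.95 0.19 0.01] turn deg [-0.   -0.03 -4.  ] F [-0.4 -0.1 -2.8] op 0.152
t 9.35 tool-shift cm [1.49 0.37 0.01] turn deg [-0.   -0.03 -7.  ] F [-0.4 -0.1 -2.8] op 0.152
t 9.35 tool-shift cm [2.1  0.52 0.01] turn deg [ -0.    -0.03 -10.  ] F [-0.4 -0.1 -2.8] op 0.152
```

View pics/w6.png

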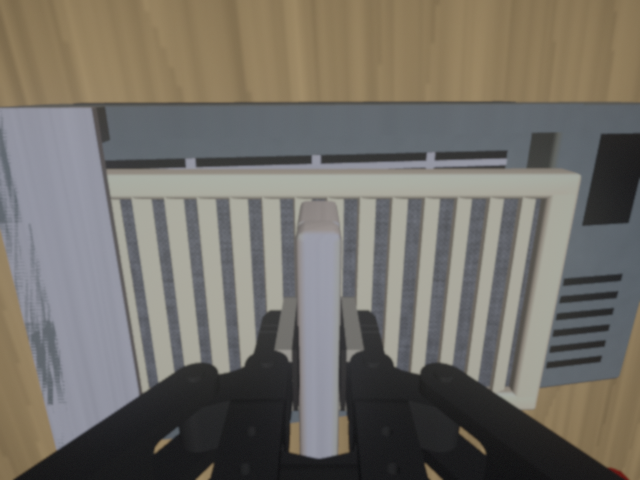

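View pics/s6.png

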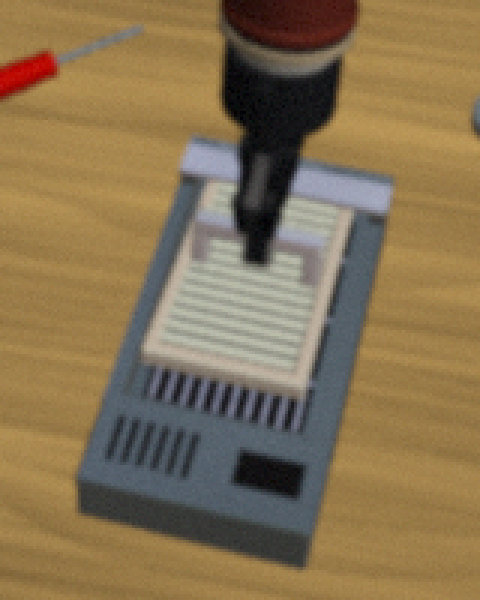

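Call:
{"name": "step_arm", "arguments": {
  "moves": [
    {"tx": 0.2,"ty": 0.05,"tz": 0,"wx": 0,"wy": 0,"wz": -1,"claw": 0},
    {"tx": 0.2,"ty": 0.05,"tz": 0,"wx": 0,"wy": 0,"wz": -1,"claw": 0},
    {"tx": 0.2,"ty": 0.07,"tz": 0,"wx": 0,"wy": 0,"wz": -1,"claw": 0},
    {"tx": 0.2,"ty": 0.07,"tz": 0,"wx": 0,"wy": 0,"wz": -1,"claw": 0},
    {"tx": 0.2,"ty": 0.07,"tz": 0,"wx": 0,"wy": 0,"wz": -1,"claw": 0},
    {"tx": 0.2,"ty": 0.07,"tz": 0,"wx": 0,"wy": 0,"wz": -1,"claw": 0},
    {"tx": 0,"ty": 0,"tz": 0,"wx": 0,"wy": 0,"wz": 0,"claw": 0}
  ]
}}

```text
time: 10.05
position: [0.5498, 0.0012, 0.0834]
ee_rot: [1.286, 1.126, -1.206]
wrist_force: [0.6, -0.2, -3.0]
opening: 0.15
```

```bash
python3 - <<'E'
from h import *
for a in ((-.1,.031,4),(-.1,.031,2),(-.1,.0305,0)):
    P,M=goal(*a);delta(P,M)
print(tool()[2]['torque'])
cv2.imwrite("pics/w7.png",camera("wrist"))
E
```

```text
t 10.05 tool-shift cm [ 0.05 -0.02 -0.  ] turn deg [-0.01  0.    0.08] F [ 0.6 -0.2 -3. ] op 0.15
t 10.05 tool-shift cm [ 0.41  0.13 -0.  ] turn deg [-0.01  0.   -1.92] F [ 0.6 -0.2 -3. ] op 0.15
t 10.05 tool-shift cm [ 0.81  0.27 -0.  ] turn deg [-0.01  0.   -3.92] F [ 0.6 -0.2 -3. ] op 0.15
[-0.00897918  0.10214561  0.0583709 ]
```

View pics/w7.png

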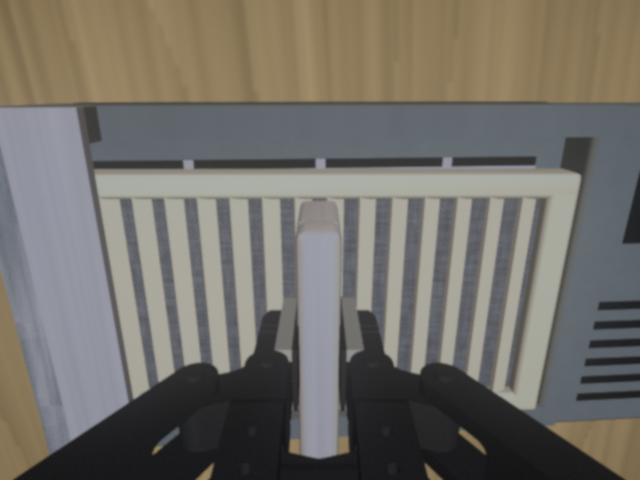

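Call:
{"name": "step_arm", "arguments": {
  "moves": [
    {"tx": 0.2,"ty": 0.06,"tz": 0,"wx": 0,"wy": 0,"wz": -1,"claw": 0},
    {"tx": 0.2,"ty": 0.06,"tz": 0,"wx": 0,"wy": 0,"wz": -1,"claw": 0},
    {"tx": 0,"ty": 0,"tz": 0,"wx": 0,"wy": 0,"wz": 0,"claw": 0}
  ]
}}

```text
time: 10.4
position: [0.5511, 0.0012, 0.0796]
ee_rot: [1.271, 1.153, -1.231]
wrist_force: [-0.5, -0.7, -3.7]
opening: 0.149
```

Call:
{"name": "step_arm", "arguments": {
  "moves": [
    {"tx": 0.18,"ty": 0.06,"tz": 0,"wx": 0,"wy": 0,"wz": -1,"claw": 0},
    {"tx": 0.18,"ty": 0.06,"tz": 0,"wx": 0,"wy": 0,"wz": -0.9,"claw": 0},
    {"tx": 0,"ty": 0,"tz": 0,"wx": 0,"wy": 0,"wz": 0,"claw": 0},
    {"tx": 0,"ty": 0,"tz": 0,"wx": 0,"wy": 0,"wz": 0,"claw": 0}
  ]
}}

```text
time: 10.8
position: [0.5522, 0.001, 0.0761]
ee_rot: [1.257, 1.177, -1.255]
wrist_force: [0.2, 1.5, -3.1]
opening: 0.157
```

```bash
python3 - <<'E'
from h import *
for a in ((-.1,.030,0),):
    P,M=goal(*a);delta(P,M);print(P,tool()[0])
print(tool()[2]['torque'])
cv2.imwrite("pics/w8.png",camera("wrist"));cv2.imwrite("pics/s8.png",camera("scene")[200:400,260:420].repeat(3,0).repeat(3,1))
E
```

```text
t 10.8 tool-shift cm [ 0.11  0.08 -0.01] turn deg [-0.02 -0.01 -0.07] F [ 0.2  1.5 -3.1] op 0.157
[0.553 0.001 0.075] [0.55216517 0.00095936 0.07610223]
[-0.01065836 -0.00545442 -0.04202438]
```

View pics/w8.png

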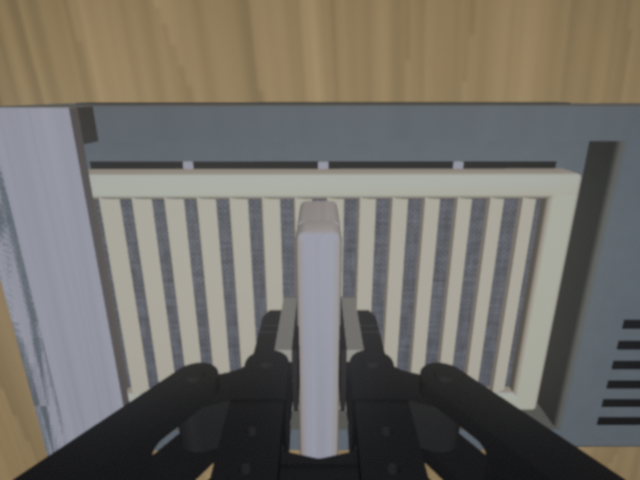

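View pics/s8.png

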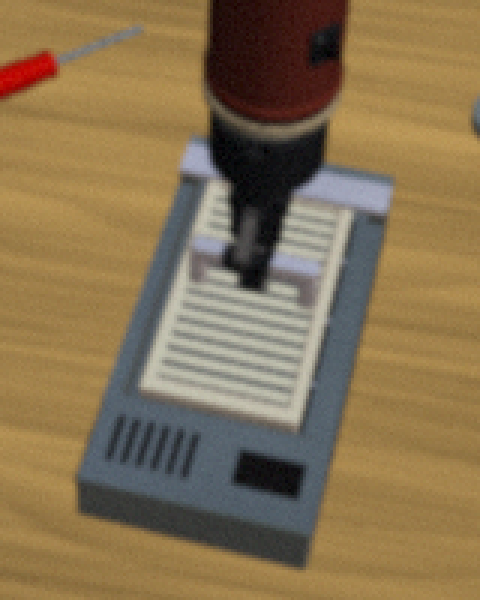

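The panel lies inside the well. Its far edge, at about (560,300), is clear of the wall's dark face, and its lip end is under the lip, so I'll lower until it touches.

Call:
{"name": "step_arm", "arguments": {
  "moves": [
    {"tx": 0.1,"ty": 0,"tz": 0,"wx": 0,"wy": 0,"wz": 0,"claw": 0},
    {"tx": 0,"ty": 0,"tz": 0,"wx": 0,"wy": 0,"wz": 0,"claw": 0},
    {"tx": 0,"ty": 0,"tz": 0,"wx": 0,"wy": 0,"wz": 0,"claw": 0}
  ]
}}

```text
time: 11.2
position: [0.552, 0.0012, 0.0753]
ee_rot: [1.257, 1.178, -1.255]
wrist_force: [0.0, -0.5, -3.5]
opening: 0.152
```

Call:
{"name": "step_arm", "arguments": {
  "moves": [
    {"tx": 0.08,"ty": 0,"tz": 0,"wx": 0,"wy": 0,"wz": 0,"claw": 0},
    {"tx": 0,"ty": 0,"tz": 0,"wx": 0,"wy": 0,"wz": 0,"claw": 0},
    {"tx": 0,"ty": 0,"tz": 0,"wx": 0,"wy": 0,"wz": 0,"claw": 0}
  ]
}}

```text
time: 11.5
position: [0.5522, 0.0011, 0.0748]
ee_rot: [1.258, 1.178, -1.255]
wrist_force: [-3.5, 0.2, 4.2]
opening: 0.153
```

Call:
{"name": "step_arm", "arguments": {
  "moves": [
    {"tx": 0,"ty": 0,"tz": 0,"wx": 0,"wy": 0,"wz": 0,"claw": 2.5},
    {"tx": 0,"ty": 0,"tz": 0,"wx": 0,"wy": 0,"wz": 0,"claw": 4.5},
    {"tx": 0,"ty": 0,"tz": 0,"wx": 0,"wy": 0,"wz": 0,"claw": 5},
    {"tx": 0,"ty": 0,"tz": 0,"wx": 0,"wy": 0,"wz": 0,"claw": 5},
    {"tx": 0,"ty": 0,"tz": 0,"wx": 0,"wy": 0,"wz": 0,"claw": 5}
  ]
}}

```text
time: 12.0
position: [0.5522, 0.0011, 0.0744]
ee_rot: [1.257, 1.177, -1.255]
wrist_force: [-0.8, -0.4, -0.6]
opening: 0.585
```

```bash
python3 - <<'E'
from h import *
delta(*goal(-.1,.03,0))
cv2.imwrite("pics/w9.png",camera("wrist"))
E
```

```text
t 12.0 tool-shift cm [-0.06  0.08  0.  ] turn deg [-0.01 -0.03 -0.09] F [-0.8 -0.4 -0.6] op 0.585
```

View pics/w9.png

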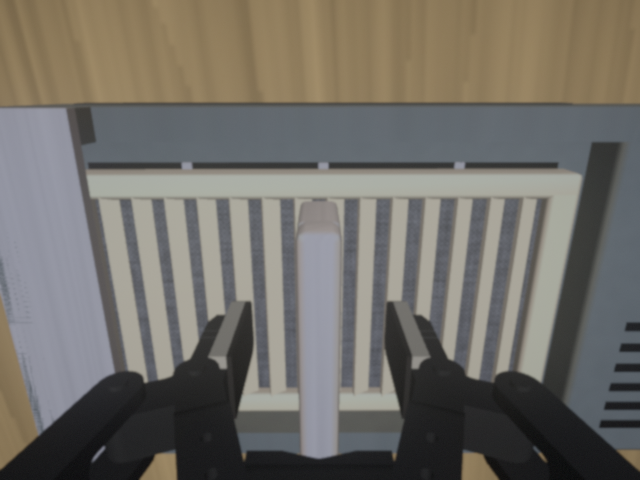

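The fingers are clear of the bar and the panel hasn't moved. I'll retreat straight up and then check from above.

Call:
{"name": "step_arm", "arguments": {
  "moves": [
    {"tx": -0.5,"ty": 0,"tz": 0,"wx": 0,"wy": 0,"wz": 0,"claw": 5},
    {"tx": -2,"ty": 0,"tz": 0,"wx": 0,"wy": 0,"wz": 0,"claw": 5},
    {"tx": -3,"ty": 0,"tz": 0,"wx": 0,"wy": 0,"wz": 0,"claw": 5},
    {"tx": -4,"ty": 0,"tz": 0,"wx": 0,"wy": 0,"wz": 0,"claw": 5},
    {"tx": -4,"ty": 0,"tz": 0,"wx": 0,"wy": 0,"wz": 0,"claw": 5},
    {"tx": -4,"ty": 0,"tz": 0,"wx": 0,"wy": 0,"wz": 0,"claw": 5},
    {"tx": -3,"ty": 0,"tz": 0,"wx": 0,"wy": 0,"wz": 0,"claw": 5},
    {"tx": 0,"ty": 0,"tz": 0,"wx": 0,"wy": 0,"wz": 0,"claw": 5}
  ]
}}

```text
time: 12.85
position: [0.5537, 0.0007, 0.2843]
ee_rot: [1.262, 1.174, -1.249]
wrist_force: [-0.1, -0.8, 0.4]
opening: 0.589
```

Call:
{"name": "step_arm", "arguments": {
  "moves": [
    {"tx": 0,"ty": 0,"tz": -2,"wx": 0,"wy": 0,"wz": 0,"claw": 5},
    {"tx": 0,"ty": 0,"tz": -4,"wx": 0,"wy": 0,"wz": 0,"claw": 5},
    {"tx": 0,"ty": 0,"tz": -4,"wx": 0,"wy": 0,"wz": 0,"claw": 5},
    {"tx": 0,"ty": 0,"tz": -4,"wx": 0,"wy": 0,"wz": 0,"claw": 5},
    {"tx": 0,"ty": 0,"tz": -4,"wx": 0,"wy": 0,"wz": 0,"claw": 5},
    {"tx": 0,"ty": 0,"tz": -4,"wx": 0,"wy": 0,"wz": 0,"claw": 5},
    {"tx": 0,"ty": 0,"tz": -2,"wx": 0,"wy": 0,"wz": 0,"claw": 5},
    {"tx": 0,"ty": 0,"tz": 0,"wx": 0,"wy": 0,"wz": 0,"claw": 5}
  ]
}}

```text
time: 13.65
position: [0.5662, 0.2441, 0.2784]
ee_rot: [1.253, 1.181, -1.253]
wrist_force: [-0.3, 0.5, 0.5]
opening: 0.587
```

```bash
python3 - <<'E'
from h import *
print(tool()[2]['time'],tool()[2]['wrist_force'])
t=camera("top");s=camera("scene");cv2.imwrite("pics/t10.png",t)
cv2.imwrite("pics/t10c.png",cv2.convertScaleAbs(cv2.resize(t[105:255,235:335],None,fx=4,fy=4,interpolation=cv2.INTER_CUBIC),alpha=1.5))
cv2.imwrite("pics/s10c.png",cv2.convertScaleAbs(cv2.resize(s[240:390,280:400],None,fx=4,fy=4,interpolation=cv2.INTER_CUBIC),alpha=1.4))
mt,ms=camera_model("top"),camera_model("scene")
Q=place(CX-.0008,CY,CA,[(.1,.055,.044),(.1,-.055,.044),(.007,.045,.084),(.007,-.045,.084),(-.007,-.045,.084)])
print(((proj(mt,Q)-[235,105]+.5)*4-.5).round(0));print(((proj(ms,Q)-[280,240]+.5)*4-.5).round(0))
E
```

```text
13.65 [-0.31350173  0.45783167  0.50558597]
[[117. 176.]
 [307. 193.]
 [111. 323.]
 [273. 338.]
 [271. 363.]]
[[325. 406.]
 [110. 355.]
 [350. 207.]
 [179. 169.]
 [185. 149.]]
```

View pics/t10c.png

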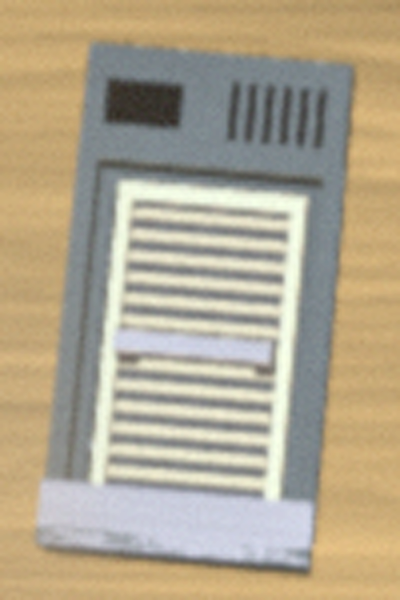

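View pics/s10c.png

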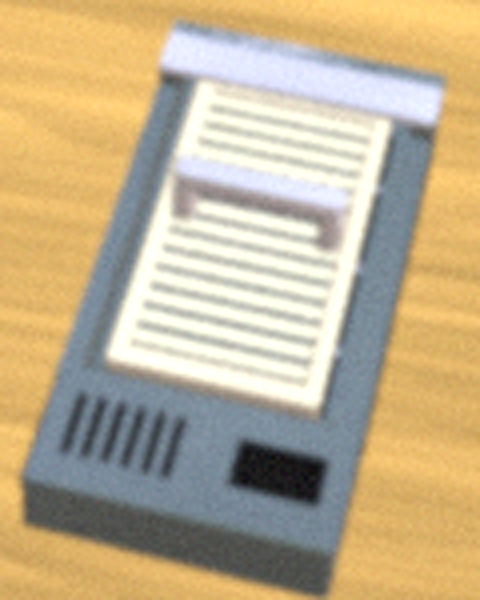

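View pics/t10.png

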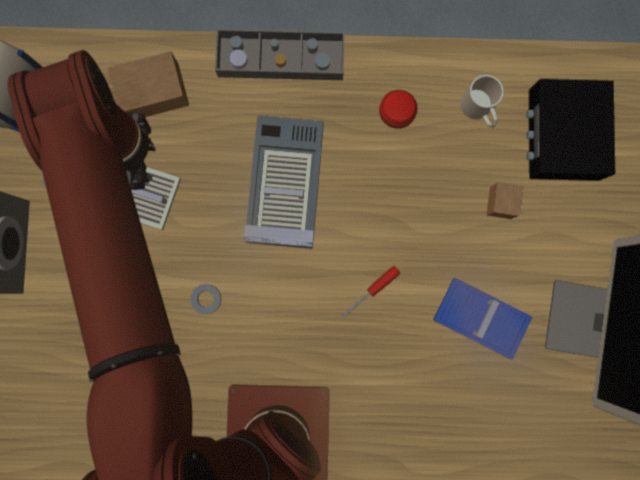

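The top crop shows the panel's far corners at (118,181) and (307,197). A flat, seated panel predicts (117,176) and (307,193), and the scene view agrees too. The panel is flat, its end is under the lip, and the arm is clear, so I'm handing in.

```bash
python3 -c "
from plant import *
print(hand_in(), get_obs()['time'])"
```

```text
the job is handed in; nothing more can be done
the job is handed in; nothing more can be done
```

The long panel is seated in the case's well, handle up, with its robot-side end under the lip and the rest flat on the floor. I gripped it by the handle, tilted it 10° with the lip end low, slid it about 33 mm under the lip and swung it down. Then I let go and handed in at about 13.8 s of the 38 s allowed.

**Checks before handing in:**
- **Fit:** in the top and scene pictures the panel's corners lie within about 1–1.5 pixels (2–3 mm) of where a flat, seated panel should appear.
- **Forces:** no reading at the end of a move exceeded about 6 N, and the wrist force was about zero after release.
- **Arm:** it stopped 0.28 m up and clear of everything.
- **Spare and blue panels:** I never touched either. The blue one lies where it was. The part of the spare not hidden by the arm in the last top picture also looks unmoved.

**What disagreed:**
- The cameras' estimates of the case pose differed by about 2–3 mm in position and 0.02 rad in yaw, so I used values in between.
- The wrist camera showed things about 2–3% smaller than predicted.
- The panel seems to sit 1–2 mm nearer the lip than I aimed, well within its 7 mm play.

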